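# Clamp the red gift tin for engraving

### The arm

A 6-joint arm with a two-finger parallel gripper is mounted at the origin on a cart in front of the work surface, level with it; the furniture and walls round the work are solid. World frame = base frame: x ahead of the robot, y to its left, z up, the work surface at z = 0. Lengths are in m, angles in degrees, forces in N, time in s.
With the tool pointing down it reaches from about 0.25 to 0.725 m from the base axis. Payload 9.7 kg.
Tool frame: the origin (TCP) lies at the very end of the fingers, on their centre line; the grasp point (between the pads) lies 19 mm behind it (bot.grip_depth is the distance from the TCP to the grasp point, in m); z points along the fingers, y is the direction in which the jaws open and shut (so a half turn about z gives the same grasp; the last joint's range is limited). The gripper opens to 85 mm and grips with 20 to 120 N. Pads are 22 mm wide; open, the fingers measure 114 mm over their backs; the gripper's body (76 mm by 85 mm) begins 54 mm behind the grasp point. The pads swing forward as they close: fully open they stand 13 mm farther back than shut.
Start: joints at [-64.4, 4.979, 10.078, 95.1, 0, 90], TCP at [0.238, -0.496, 0.199] pointing down, gripper open.
Joint ranges: [-179.16, 179.16], [-48.56, 103.87], [-65.8, 70.77], [-126.05, 130.52], [-82.76, 87.17], [-180, 180]. Speed limits (degrees/s): [127.2, 127.2, 147.25, 180, 180, 180].

### API

Orientations are given as [roll, pitch, yaw] about the fixed x, y, z axes, in that order (R = Rz(yaw) Ry(pitch) Rx(roll)).
In Python, from workcell import bot, viewer gives the robot as it stands.
- The arm moves only by the tool arm_command, never from a script. Its argument "motion" is a list of rows, each a list of 3 entries, a list of its own where there are three numbers: the opening, from 0 (shut) to 1 (fully open), then the shift along the tool's x, y, z in units of 60 mm (1.0 is 60 mm), then the turn, a rotation vector about the tool's x, y, z in units of 6 degrees (1.0 is 6 degrees). A call has 1 to 12 rows; each row shifts and turns the commanded pose from where the row before left it, along the tool's axes as they then stand; what a row does not reach is not made up. A row lasts 1/8 s, in which the tool goes at most 62.5 mm and 10.7 degrees, less where a joint would pass 70% of its speed; a pose out of reach is approached as far as the arm can. A call is refused whole if a number of a shift passes 1 or a number of a turn 1, either way. A call with a gripper value outside its range is refused whole. The fingers move at their own pace and stop on an object; "newtons" is the grip in N (left out, the last holds). Time passes only in rows, so rows that do not move let the fingers close. It gives the time, the measured TCP pose, the force and the opening at its end, in the units of the state.
- bot.get_obs(): the state, without advancing time (a new reading comes with each control period).
- viewer.camera(name): name is "scene" or "top" or "wrist"; returns the picture (420x560x3 uint8, blue, green, red); there is no depth.
- viewer.calibration(name): a dict with "fx", "fy", "cx", "cy" (pixels), "T" (4x4, takes a point from camera to world coordinates). Camera axes: x right, y down, z forward; pixel columns grow to the right and rows downward; lengths in m; the calibration is good to about 2 mm. A picture is of the moment at which its call begins: read the wrist's pose just before it. calibration takes no time and is no camera call; for the wrist camera it gives the pose at the moment of the call.
- bot.job_done(): hands the job in, once; it reports no verdict.
The state is a dict: "time": time; "q": joint angles; "qd": joint speeds; "joint_efforts": joint torques, N m; "ee_pos": TCP position; "tcp_rot": TCP orientation; "wrist_force": force on the tool from outside, world axes, zero at the start; "torque": the same for the moment, N m; "opening": finger opening in m.
Only numpy, scipy, OpenCV 4.12 (cv2) and the standard library are available. Lean on these libraries where they do the work, as an engineer would, in place of code of your own. Each camera call takes 0.05 s, during which the arm holds its last target.

### The job

The red gift tin is next to be engraved. Crank the handle of the small vise it lies in clockwise, until the jaw has closed on the red tin and holds it firmly, then let go. Leave the other vise, with the pink tin, alone.

Things in the scene. Friction and masses are not known exactly. Their poses are not given: they have to be found in the camera images.
- clamp_1: grey vise holding the red tin, bolted down; base 190 x 90 x 10 mm. Origin: centre of its underside, on the worktop; x runs along the slide from crank end (-x) to fixed jaw (+x, face at x = 72 mm), z up. Jaws 28 mm high over the worktop. The crank's upright axle is at x = -66, y = 0 mm on a housing 50 mm high; the crank arm, 45 mm from axle to knob, has its top 63 mm over the worktop
- knob_1 (a point): top centre of the black knob on that vise's crank, 108 mm over the worktop; upright, round, 22 mm wide, 44 mm tall, spins freely, so hold it at constant yaw. Starts 0 to 1 rad past the vise's -y direction; turn clockwise seen from above (-y, -x, +y). Meets the tin 2.5 rad past -y, firm at 3.1, hard stop at 3.7. Needs about 5 N at the knob, up to 7 N when tight; stays where left
- jaw_1: sliding steel jaw plate of that vise with black facing, 84 mm wide, sprung on a grey carriage behind it (28 mm thick in all). Origin: middle of its gripping face, 10 mm over the worktop. It goes to the vise's +x by 4.8 mm per radian of crank, from x = 0 (crank at -y). Once on the tin (x about 12 mm) it stops and its springs give, 4 N per mm, so the crank turns on and presses harder
- tin_red: red tin, 60 x 90 x 22 mm (60 along its x axis), loose on the vise's bed between the jaws, its 60 mm side across them. Origin: centre of its underside, 10 mm over the worktop
- clamp_2: the other vise, just like the first, in which the pink tin lies; not to be touched. Origin and axes as for the first

How it is judged:
By the outcome, as a careful person would: the job done as asked, in the order asked, and still so for the second after the job is handed in, with the robot touching nothing.
It also fails if it takes over 34 s, if anything falls off the work surface, if the arm or the gripper's body presses on something with over 40 N, if the wrist force passes 120 N, or if a joint passes its speed limit or range.

## Working session

There is one attempt and no reset: what is moved stays moved. The work goes in short steps, Python scripts to look and compute and a tool call to move; the robot and the scene stay as the last step left them, time stands still between calls to the robot, and variables do not carry over. Pictures are saved under pics/ and viewed, and the job is handed in when it is done.

Besides the shell and the picture viewer there is one more tool, called after ">>>" in YAML: its name, and indented under it one key for each argument. arm_command: Moves the arm, as the interface text tells. Its arguments: {"type":"object","properties":{"motion":{"type":"array"},"newtons":{"type":"number"}},"required":["motion"]}

```bash
mkdir -p pics
python3 - <<'E'
from workcell import bot, viewer
import cv2
o=bot.get_obs(); print({k:o[k] for k in ('time','ee_pos','tcp_rot','wrist_force','opening')})
for n in ('scene','top'):
    cv2.imwrite(f'pics/{n}1.png',viewer.camera(n)); c=viewer.calibration(n); print(n,c)
E
```

```text
{'time': 0.0, 'ee_pos': array([ 0.23753669, -0.49576847,  0.19807576]), 'tcp_rot': array([-1.79924359e+02,  2.00741898e-05,  2.56025269e+01]), 'wrist_force': array([ 0.04016448,  0.39039396, -0.98999072]), 'opening': 0.08559276919647438}
scene {'fx': 453.91222306641765, 'fy': 453.91222306641765, 'cx': 268.4869511331743, 'cy': 211.8050561401299, 'T': array([[ 0.99801923,  0.05456108, -0.03131619,  0.56024726],
       [ 0.05882988, -0.63309728,  0.77183345, -0.77350866],
       [ 0.02228587, -0.77214696, -0.63505308,  0.73316631],
       [ 0.        ,  0.        ,  0.        ,  1.        ]])}
top {'fx': 412.7653187441839, 'fy': 412.7653187441839, 'cx': 279.3201405605456, 'cy': 215.72694598340036, 'T': array([[ 0.020143  , -0.98749699,  0.15634561,  0.37208477],
       [-0.99979563, -0.02016423,  0.00145047,  0.00143971],
       [ 0.00172026, -0.15634288, -0.98770134,  1.07454404],
       [ 0.        ,  0.        ,  0.        ,  1.        ]])}
```

View pics/scene1.png

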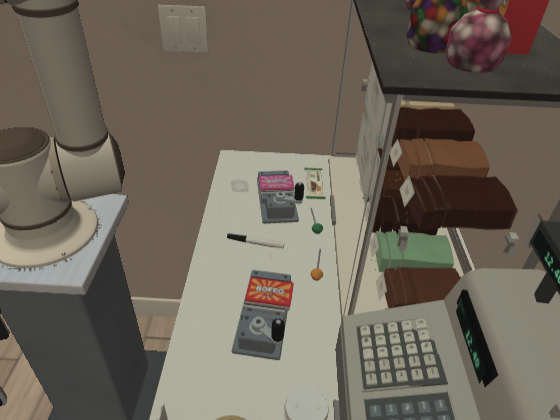

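View pics/top1.png

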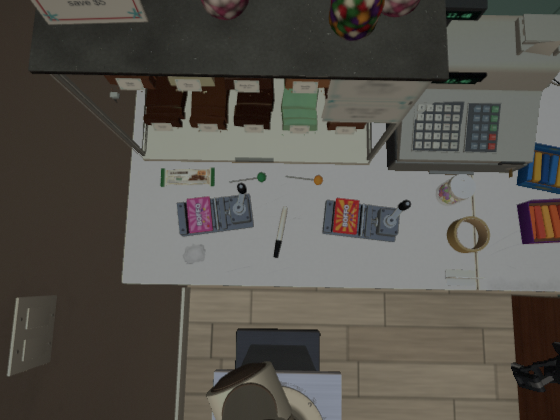

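The scene view shows the red vise around (265,315), with its knob near (278,328). In the top view the vise is near (362,220) and its knob near (404,205). The pink vise is well to the left. I'll zoom in next.

Run:
```python
import cv2
a=cv2.imread('pics/top1.png')[185:255,310:430]; cv2.imwrite('pics/topz.png',cv2.resize(a,None,fx=6,fy=6,interpolation=cv2.INTER_CUBIC))
a=cv2.imread('pics/scene1.png')[260:370,220:330]; cv2.imwrite('pics/scz.png',cv2.resize(a,None,fx=5,fy=5,interpolation=cv2.INTER_CUBIC))
```

```text
(no output)
```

View pics/topz.png

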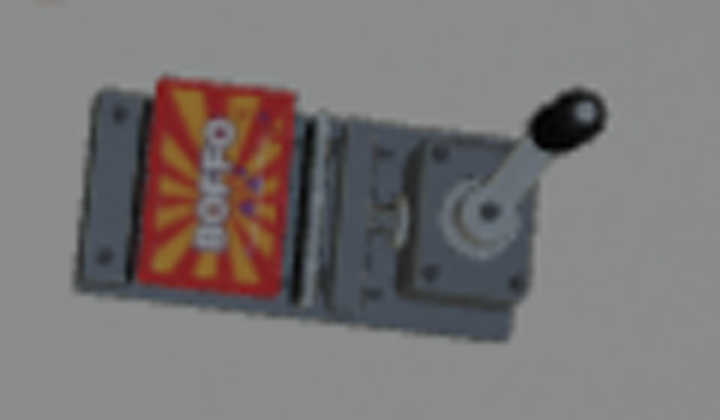

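View pics/scz.png

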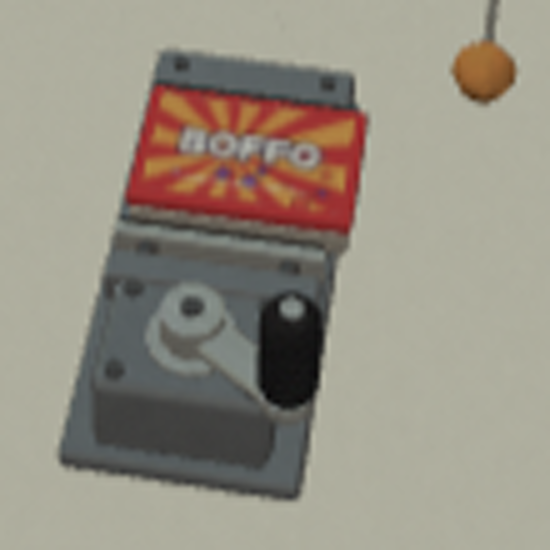

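```bash
cat > h.py <<'E'
import numpy as np
from workcell import bot, viewer
def ray(n,p,z,c=None):
    c=c or viewer.calibration(n); T=c['T']
    d=T[:3,:3]@np.array([(p[0]-c['cx'])/c['fx'],(p[1]-c['cy'])/c['fy'],1]); o=T[:3,3]
    return o+d*(z-o[2])/d[2]
E
python3 - <<'E'
from h import *
from scipy.optimize import least_squares
t=lambda x,y:(310+x/6,185+y/6); s=lambda x,y:(220+x/5,260+y/5)
pts=[('top',t(588,105),.108,'k'),('scene',s(292,305),.108,'k'),('top',t(489,211),.065,'a'),('scene',s(192,306),.065,'a'),
('top',t(96,90),.010,(95,45)),('top',t(77,290),.010,(95,-45)),('top',t(510,339),.010,(-95,-45)),
('scene',s(62,462),.010,(-95,45)),('scene',s(297,497),.010,(-95,-45))]
pts=[(n,p,z,w) for n,p,z,w in pts]
for i,(n,p,z,w) in enumerate(pts): print(n,w,ray(n,p,z).round(4))
E
```

```text
top k [ 0.5633 -0.3032  0.108 ]
scene k [ 0.563  -0.3004  0.108 ]
top a [ 0.5264 -0.2747  0.065 ]
scene a [ 0.5274 -0.271   0.065 ]
top (95, 45) [ 0.5849 -0.1188  0.01  ]
top (95, -45) [ 0.4967 -0.1108  0.01  ]
top (-95, -45) [ 0.4792 -0.2975  0.01  ]
scene (-95, 45) [ 0.4828 -0.3021  0.01  ]
scene (-95, -45) [ 0.5688 -0.3102  0.01  ]
```

Run:
```python
from h import *
for z in (0,.1,.2,.4): print(z,'jarTop',ray('top',(461,187),z).round(3)[:2],'sc',ray('scene',(306,405),z).round(3)[:2],'reg corner',ray('top',(388,172),z).round(3)[:2],ray('scene',(345,320),z).round(3)[:2],'rack',ray('top',(370,165),z).round(3)[:2],'shelf',ray('top',(445,75),z).round(3)[:2],ray('scene',(382,95),z).round(3)[:2])
o=bot.get_obs(); R=None
from scipy.spatial.transform import Rotation as Ro
R=Ro.from_euler('xyz',o['tcp_rot'],degrees=True).as_matrix()
print(R.round(3)); d=np.array([.563,-.3015,.165])-o['ee_pos']; print((R.T@d/.06).round(3))
```

```text
0 jarTop [ 0.63 -0.48] sc [ 0.617 -0.387] reg corner [ 0.667 -0.286] [ 0.695 -0.206] rack [ 0.685 -0.238] shelf [ 0.949 -0.451] [0.908 0.842]
0.1 jarTop [ 0.606 -0.435] sc [ 0.609 -0.44 ] reg corner [ 0.639 -0.259] [ 0.677 -0.284] rack [ 0.656 -0.216] shelf [ 0.895 -0.409] [0.86  0.622]
0.2 jarTop [ 0.582 -0.39 ] sc [ 0.601 -0.492] reg corner [ 0.612 -0.232] [ 0.658 -0.361] rack [ 0.627 -0.193] shelf [ 0.841 -0.367] [0.813 0.402]
0.4 jarTop [ 0.534 -0.301] sc [ 0.586 -0.598] reg corner [ 0.557 -0.179] [ 0.622 -0.516] rack [ 0.569 -0.149] shelf [ 0.734 -0.282] [ 0.718 -0.039]
[[ 0.902  0.432 -0.001]
 [ 0.432 -0.902  0.001]
 [-0.    -0.001 -1.   ]]
[ 6.291 -0.576  0.553]
```

Both cameras put the knob at (0.563, -0.302), 45.6 mm from the axle at (0.527, -0.274), where 45 mm is expected. The vise yaw is about 85°, so the crank starts about 33° past -y. I'll move above the knob.

>>> arm_command:
  motion:
    - [1, [0.5, -0.05, 0], [0, 0, 0]]
    - [1, [0.6, -0.05, 0], [0, 0, 0]]
    - [1, [0.6, -0.05, 0], [0, 0, 0]]
    - [1, [0.6, -0.05, 0], [0, 0, 0]]
    - [1, [0.6, -0.05, 0], [0, 0, 0]]
    - [1, [0.6, -0.05, 0], [0, 0, 0]]
    - [1, [0.6, -0.05, 0], [0, 0, 0]]
    - [1, [0.6, -0.05, 0], [0, 0, 0]]
    - [1, [0.6, -0.05, 0], [0, 0, 0]]
    - [1, [0.6, -0.05, 0], [0, 0, 0]]
    - [1, [0.39, -0.07, 0.2], [0, 0, 0]]
    - [1, [0, 0, 0.2], [0, 0, 0]]
  newtons: 60

```text
time: 1.6
ee_pos: [0.5639, -0.3011, 0.1729]
tcp_rot: [-179.9, 0.0, 25.7]
wrist_force: [-1.4, 0.3, -1.1]
opening: 0.0853
```

Run:
```python
from h import *
import cv2
o=bot.get_obs(); print(o['time'],o['ee_pos'],o['tcp_rot'],o['wrist_force'])
c=viewer.calibration('wrist'); im=viewer.camera('wrist'); cv2.imwrite('pics/w1.png',im)
T=c['T']; 
def pr(P):
    p=T[:3,:3].T@(np.array(P)-T[:3,3]); return (c['fx']*p[0]/p[2]+c['cx'],c['fy']*p[1]/p[2]+c['cy'])
print('knob',pr((.563,-.302,.108)),'axle',pr((.527,-.274,.065)),'cam',T[:3,3])
```

```text
1.6 [ 0.56389574 -0.30106086  0.17291294] [-1.79928450e+02  4.89391608e-02  2.57062130e+01] [-1.36729905  0.27042988 -1.0925627 ]
knob (np.float64(273.16930804177207), np.float64(209.93280204941632)) axle (np.float64(228.31873745283968), np.float64(215.55748922039845)) cam [ 0.63766461 -0.26513645  0.34821485]
```

View pics/w1.png

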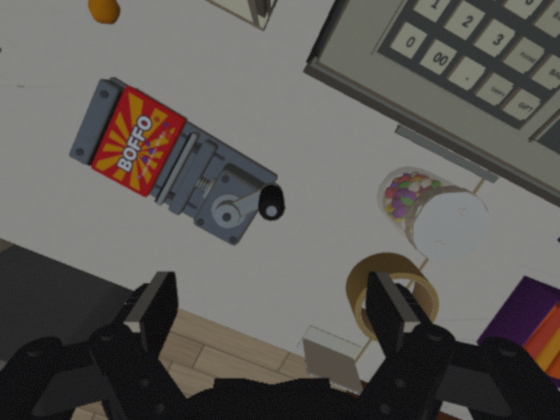

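The wrist view agrees: the knob top is at (271,211) against a predicted (273,210), and the axle is at (227,215) against (228,216). Before descending I'll check the clearance to the register corner.

Run:
```python
from h import *
for z in (0,.03,.06,.1): print(z,ray('wrist',(306,66),z).round(3)[:2],ray('top',(388,172),z).round(3)[:2],ray('wrist',(325,5),z).round(3)[:2])
print(ray('wrist',(271,211),.108),ray('wrist',(227,215),.065))
o=bot.get_obs(); 
from scipy.spatial.transform import Rotation as Ro
R=Ro.from_euler('xyz',o['tcp_rot'],degrees=True).as_matrix()
print(R.T@(np.array([.563,-.302,.075])-o['ee_pos'])/.06)
```

```text
0 [ 0.675 -0.283] [ 0.667 -0.286] [ 0.728 -0.275]
0.03 [ 0.672 -0.282] [ 0.659 -0.278] [ 0.72  -0.274]
0.06 [ 0.668 -0.28 ] [ 0.65 -0.27] [ 0.712 -0.274]
0.1 [ 0.664 -0.278] [ 0.639 -0.259] [ 0.702 -0.273]
[ 0.56063179 -0.30100749  0.108     ] [ 0.52613564 -0.27297366  0.065     ]
[0.00569948 0.01448532 1.6045561 ]
```

>>> arm_command:
  motion:
    - [1, [-0.02, 0, 0.2], [0, 0, 0]]
    - [1, [0, 0, 0.35], [0, 0, 0]]
    - [1, [0, 0, 0.35], [0, 0, 0]]
    - [1, [0, 0, 0.35], [0, 0, 0]]
    - [1, [0, 0, 0.25], [0, 0, 0]]
    - [1, [0, 0, 0.1], [0, 0, 0]]
    - [1, [0, 0, 0], [0, 0, 0]]

```text
time: 2.52
ee_pos: [0.5619, -0.3028, 0.0789]
tcp_rot: [180.0, 0.0, 25.6]
wrist_force: [-0.1, -0.7, 0.3]
opening: 0.0852
```

>>> arm_command:
  motion:
    - [0.1, [0, 0, 0], [0, 0, 0]]
    - [0.1, [0, 0, 0], [0, 0, 0]]
    - [0.1, [0, 0, 0], [0, 0, 0]]
    - [0.1, [0, 0, 0], [0, 0, 0]]
    - [0.1, [0, 0, 0], [0, 0, 0]]
    - [0.1, [0, 0, 0], [0, 0, 0]]
  newtons: 60

```text
time: 3.28
ee_pos: [0.5621, -0.3026, 0.0788]
tcp_rot: [-180.0, -0.0, 25.6]
wrist_force: [0.1, -0.6, 0.2]
opening: 0.0083
```

Run:
```python
from h import *
import cv2
o=bot.get_obs(); print(o['time'],o['ee_pos'],o['tcp_rot'],o['wrist_force'],o['opening'])
a=viewer.camera('scene')[220:380,200:360]; cv2.imwrite('pics/s2.png',cv2.resize(a,None,fx=3.7,fy=3.7,interpolation=cv2.INTER_CUBIC))
# waypoints along the arc, in tool axes
c=np.array([.5268,-.2738]); p0=np.array(o['ee_pos'][:2]); d=p0-c; r=np.hypot(*d); a0=np.degrees(np.arctan2(d[1],d[0])); print('r',r,'ang',a0,'phi',-5-a0)
yaw=np.radians(o['tcp_rot'][2]); X=np.array([np.cos(yaw),np.sin(yaw)]); Y=np.array([np.sin(yaw),-np.cos(yaw)])
A=a0-np.arange(0,169,7); P=np.c_[np.cos(np.radians(A)),np.sin(np.radians(A))]*.045
for a,q in zip(A[1:],np.diff(P,axis=0)): print(round(a,1),(np.array([X@q,Y@q])/.06).round(3))
```

```text
3.275 [ 0.56214617 -0.30258277  0.07879048] [-1.79998277e+02 -1.97165151e-04  2.55995482e+01] [ 0.05320459 -0.55814665  0.20070368] 0.00828559831851189
r 0.04558288513719641 ang -39.156300531957584 phi 34.156300531957584
-46.2 [-0.085  0.034]
-53.2 [-0.089  0.023]
-60.2 [-0.091  0.012]
-67.2 [-0.092  0.001]
-74.2 [-0.091 -0.01 ]
-81.2 [-0.089 -0.021]
-88.2 [-0.086 -0.032]
-95.2 [-0.081 -0.042]
-102.2 [-0.076 -0.052]
-109.2 [-0.069 -0.06 ]
-116.2 [-0.061 -0.068]
-123.2 [-0.052 -0.075]
-130.2 [-0.043 -0.081]
-137.2 [-0.032 -0.086]
-144.2 [-0.022 -0.089]
-151.2 [-0.011 -0.091]
-158.2 [ 0.    -0.092]
-165.2 [ 0.012 -0.091]
-172.2 [ 0.023 -0.089]
-179.2 [ 0.033 -0.085]
-186.2 [ 0.043 -0.081]
-193.2 [ 0.053 -0.075]
-200.2 [ 0.062 -0.068]
-207.2 [ 0.069 -0.06 ]
```

View pics/s2.png

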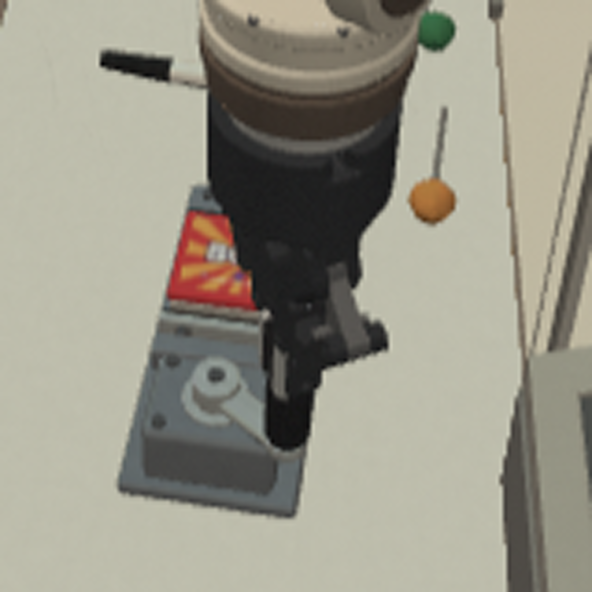

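The opening reads 8.3 mm, but a held knob would read about 22 mm. That suggests the fingers aren't round it, so I'll look closer before cranking.

Run:
```python
from h import *
import cv2
o=bot.get_obs(); print(o['time'],o['ee_pos'],o['opening'])
s=viewer.camera('scene'); t=viewer.camera('top'); w=viewer.camera('wrist')
z=lambda a,f:cv2.resize(a,None,fx=f,fy=f,interpolation=cv2.INTER_CUBIC)
cv2.imwrite('pics/s3.png',z(s[290:360,240:320],8)); cv2.imwrite('pics/t3.png',z(t[170:260,330:430],6)); cv2.imwrite('pics/w3.png',w)
for n in('scene','wrist'):
  c=viewer.calibration(n);T=c['T']
  for P in ((.5621,-.3026,.0788),(.562,-.3015,.108),(.562,-.3015,.064)):
    p=T[:3,:3].T@(np.array(P)-T[:3,3]); print(n,P,(c['fx']*p[0]/p[2]+c['cx'],c['fy']*p[1]/p[2]+c['cy']))
```

```text
3.325 [ 0.56212735 -0.30260664  0.07877017] 0.008528547414790479
scene (0.5621, -0.3026, 0.0788) (np.float64(277.2098603869568), np.float64(332.56496902066056))
scene (0.562, -0.3015, 0.108) (np.float64(277.77966445696154), np.float64(321.50925943920595))
scene (0.562, -0.3015, 0.064) (np.float64(276.88667835320393), np.float64(337.1653990074022))
wrist (0.5621, -0.3026, 0.0788) (np.float64(272.7250305557458), np.float64(244.4922669882015))
wrist (0.562, -0.3015, 0.108) (np.float64(270.8515492632088), np.float64(268.7275755437025))
wrist (0.562, -0.3015, 0.064) (np.float64(270.9867494063053), np.float64(233.8493230335812))
```

View pics/s3.png

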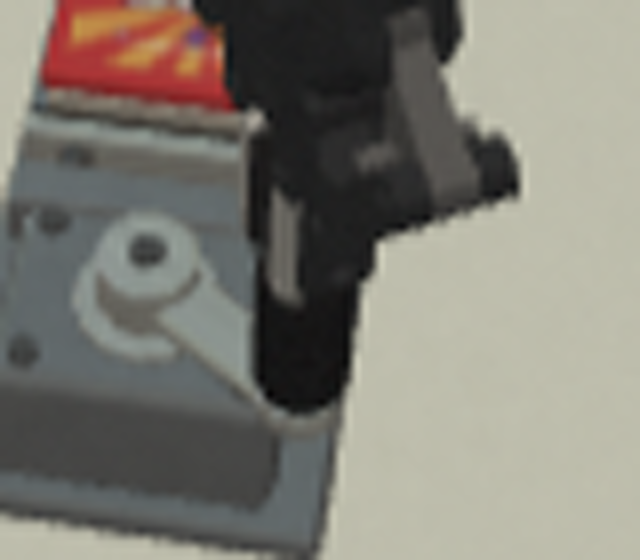

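View pics/w3.png

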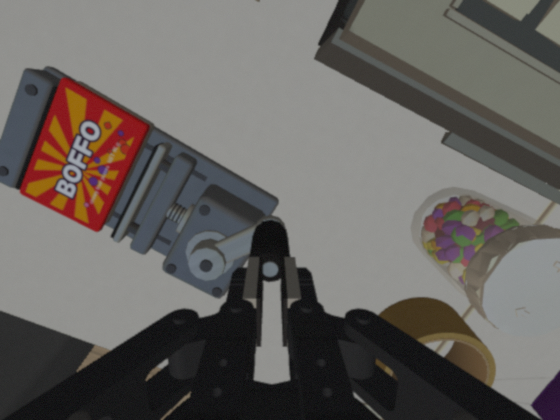

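View pics/t3.png

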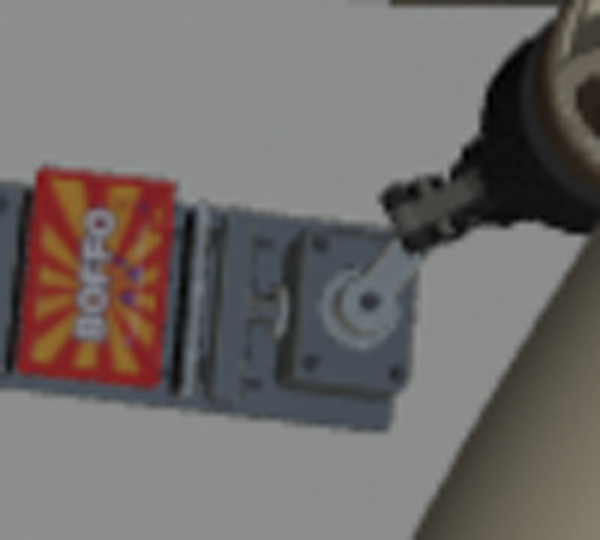

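Run:
```python
from h import *
import cv2
w=cv2.imread('pics/w3.png')
a=w[205:355,180:360]; a=cv2.convertScaleAbs(a,alpha=1.8,beta=30); cv2.imwrite('pics/w3z.png',cv2.resize(a,None,fx=4,fy=4,interpolation=cv2.INTER_CUBIC))
c=viewer.calibration('wrist');T=c['T'];print(c['fx'],T[:3,3],T[:3,2])
o=bot.get_obs();yaw=np.radians(25.6);Y=np.array([np.sin(yaw),-np.cos(yaw),0])
for off in(-.011,-.004,.004,.011):
  for h in (0,.013,.03,.05):
    P=o['ee_pos']+off*Y+[0,0,h]; p=T[:3,:3].T@(P-T[:3,3]); print(off,h,((c['fx']*p[0]/p[2]+c['cx']).round(1),(c['fy']*p[1]/p[2]+c['cy']).round(1)))
```

```text
329.93125361399524 [ 0.63574169 -0.26669476  0.25416527] [-0.28847828 -0.13717718 -0.94760894]
-0.011 0 (np.float64(253.9), np.float64(244.5))
-0.011 0.013 (np.float64(252.7), np.float64(254.6))
-0.011 0.03 (np.float64(250.9), np.float64(270.2))
-0.011 0.05 (np.float64(248.2), np.float64(292.9))
-0.004 0 (np.float64(265.9), np.float64(244.4))
-0.004 0.013 (np.float64(265.5), np.float64(254.6))
-0.004 0.03 (np.float64(264.9), np.float64(270.1))
-0.004 0.05 (np.float64(264.1), np.float64(292.9))
0.004 0 (np.float64(279.6), np.float64(244.4))
0.004 0.013 (np.float64(280.2), np.float64(254.6))
0.004 0.03 (np.float64(281.0), np.float64(270.1))
0.004 0.05 (np.float64(282.3), np.float64(292.9))
0.011 0 (np.float64(291.6), np.float64(244.4))
0.011 0.013 (np.float64(293.0), np.float64(254.5))
0.011 0.03 (np.float64(295.1), np.float64(270.1))
0.011 0.05 (np.float64(298.2), np.float64(292.8))
```

View pics/w3z.png

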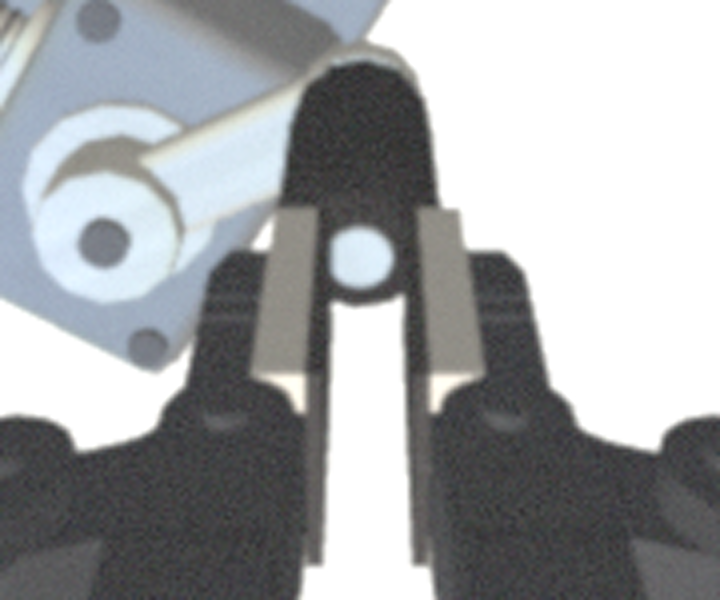

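Run:
```python
from h import *
import cv2
s=viewer.camera('scene')[280:350,240:320].astype(float); s=np.clip(255*(s/255)**.45,0,255).astype(np.uint8)
cv2.imwrite('pics/s4z.png',cv2.resize(s,None,fx=8,fy=8,interpolation=cv2.INTER_CUBIC))
c=viewer.calibration('wrist');T=c['T'];o=bot.get_obs();yaw=np.radians(25.6);Y=np.array([np.sin(yaw),-np.cos(yaw),0]);X=np.array([np.cos(yaw),np.sin(yaw),0])
pr=lambda P:(lambda p:((c['fx']*p[0]/p[2]+c['cx']).round(1),(c['fy']*p[1]/p[2]+c['cy']).round(1)))(T[:3,:3].T@(P-T[:3,3]))
for g in (.004,.011):
 for h in (0,.01,.02,.03,.04,.05): print(g,h,pr(o['ee_pos']-g*Y+.011*X+[0,0,h]),pr(o['ee_pos']+g*Y+.011*X+[0,0,h]))
print('obs tip', (180+320/4,205+208/4),(180+418/4,205+208/4),'back',(180+305/4,205+375/4),(180+430/4,205+375/4))
```

```text
0.004 0 (np.float64(265.8), np.float64(226.9)) (np.float64(279.8), np.float64(226.9))
0.004 0.01 (np.float64(265.5), np.float64(233.8)) (np.float64(280.2), np.float64(233.8))
0.004 0.02 (np.float64(265.1), np.float64(241.5)) (np.float64(280.7), np.float64(241.5))
0.004 0.03 (np.float64(264.8), np.float64(250.1)) (np.float64(281.2), np.float64(250.1))
0.004 0.04 (np.float64(264.3), np.float64(259.7)) (np.float64(281.8), np.float64(259.7))
0.004 0.05 (np.float64(263.9), np.float64(270.7)) (np.float64(282.5), np.float64(270.7))
0.011 0 (np.float64(253.6), np.float64(226.9)) (np.float64(292.0), np.float64(226.9))
0.011 0.01 (np.float64(252.6), np.float64(233.8)) (np.float64(293.1), np.float64(233.8))
0.011 0.02 (np.float64(251.6), np.float64(241.5)) (np.float64(294.3), np.float64(241.5))
0.011 0.03 (np.float64(250.4), np.float64(250.1)) (np.float64(295.6), np.float64(250.0))
0.011 0.04 (np.float64(249.1), np.float64(259.8)) (np.float64(297.1), np.float64(259.7))
0.011 0.05 (np.float64(247.5), np.float64(270.7)) (np.float64(298.9), np.float64(270.6))
obs tip (260.0, 257.0) (284.5, 257.0) back (256.25, 298.75) (287.5, 298.75)
```

View pics/s4z.png

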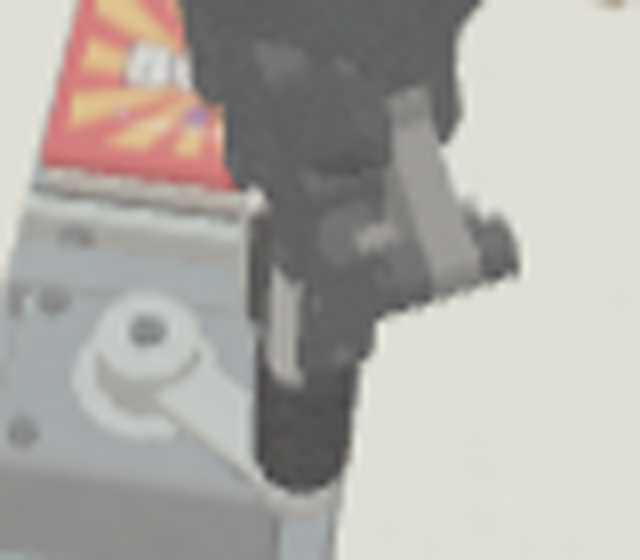

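The pads look level with the knob's upper part, yet the reading is no larger than I commanded. I'll command fully shut to see whether anything stops the fingers.

>>> arm_command:
  motion:
    - [0, [0, 0, 0], [0, 0, 0]]
    - [0, [0, 0, 0], [0, 0, 0]]
    - [0, [0, 0, 0], [0, 0, 0]]

```text
time: 3.9
ee_pos: [0.5621, -0.3026, 0.0788]
tcp_rot: [180.0, -0.0, 25.6]
wrist_force: [1.3, -0.0, 0.4]
opening: -0.0
```

Run:
```python
from h import *
import cv2
o=bot.get_obs(); print(o['time'],o['opening'],o['wrist_force'],o['ee_pos'])
w=viewer.camera('wrist')[205:355,180:360]; w=cv2.convertScaleAbs(w,alpha=1.8,beta=30); cv2.imwrite('pics/w5z.png',cv2.resize(w,None,fx=4,fy=4,interpolation=cv2.INTER_CUBIC))
```

```text
3.9 -2.20432725873851e-05 [ 1.30720951 -0.04521379  0.43195384] [ 0.56213722 -0.30259881  0.07880132]
```

View pics/w5z.png

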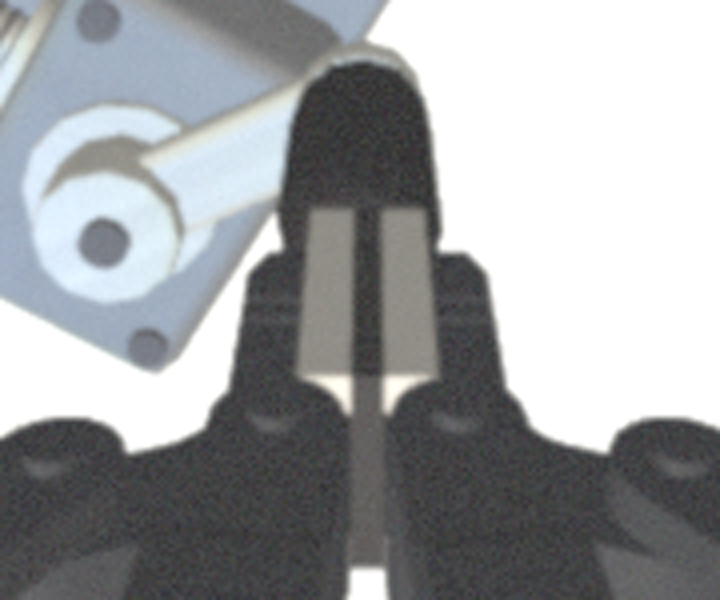

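Nothing stopped the fingers, so the pads closed clear of the knob even though x and y agree in three views. I'll triangulate the real fingertip position from the wrist and scene views.

Run:
```python
from h import *
import cv2
from scipy.optimize import least_squares
o=bot.get_obs();yaw=np.radians(25.6);Y=np.array([np.sin(yaw),-np.cos(yaw),0]);X=np.array([np.cos(yaw),np.sin(yaw),0])
C={n:viewer.calibration(n) for n in('wrist','scene','top')}
def pr(n,P):
    c=C[n];T=c['T'];p=T[:3,:3].T@(P-T[:3,3]);return np.array([c['fx']*p[0]/p[2]+c['cx'],c['fy']*p[1]/p[2]+c['cy']])
for hw in (.011,.005,0,-.011):
  f=lambda P:np.r_[pr('wrist',P+hw*X)-(272.2,257),pr('scene',P-hw*X+.006*Y)-(276.5,328.1)]
  r=least_squares(f,o['ee_pos']); d=r.x-o['ee_pos']; print(hw,r.x.round(4),'tool off',(X@d).round(4),(Y@d).round(4),d[2].round(4),r.fun.round(1))
im={n:viewer.camera(n) for n in('scene','top')}
for n,(r0,r1,c0,c1) in {'scene':(270,350,230,330),'top':(180,250,370,440)}.items():
  a=im[n][r0:r1,c0:c1].astype(float); a=(255*(a/255)**.5).astype(np.uint8); cv2.imwrite(f'pics/{n}6.png',cv2.resize(a,None,fx=7,fy=7,interpolation=cv2.INTER_CUBIC))
print('top',pr('top',o['ee_pos']),pr('top',np.array([.562,-.3015,.108])))
```

```text
0.011 [ 0.5609 -0.3033  0.1124] tool off -0.0014 0.0001 0.0336 [ 1.  -0.9 -4.  -2.6]
0.005 [ 0.5613 -0.3027  0.1027] tool off -0.0008 -0.0003 0.0239 [ 0.2 -0.2 -0.6 -0.4]
0 [ 0.5615 -0.3022  0.0945] tool off -0.0004 -0.0007 0.0157 [-0.6  0.5  2.1  1.4]
-0.011 [ 0.5615 -0.3009  0.0763] tool off 0.0002 -0.0019 -0.0025 [-2.5  2.1  7.6  5.3]
top [404.08142072 205.17887348] [407.28934441 203.00728381]
```

View pics/scene6.png

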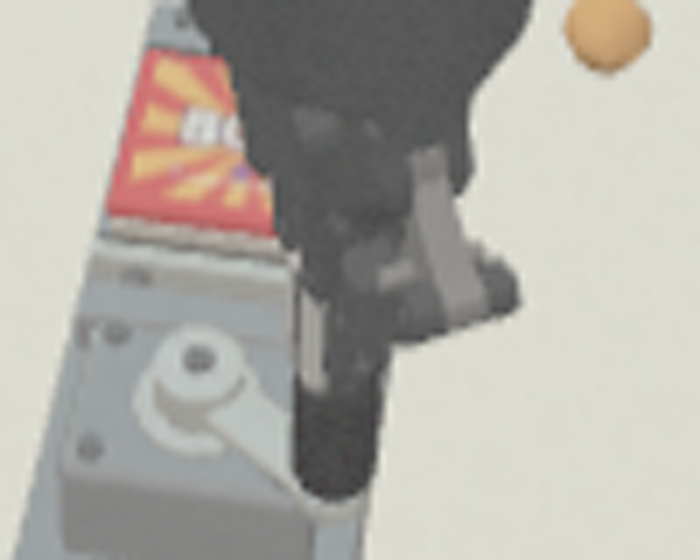

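View pics/top6.png

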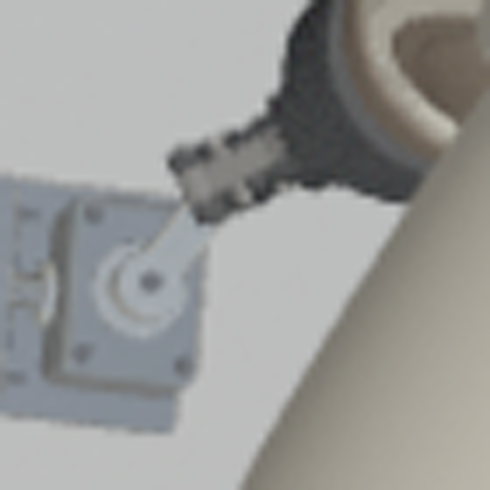

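The tips show about 24–34 mm above the reported TCP, and since they shut over the knob they must be above its top at 0.108 m. The stated tool length is therefore about 30 mm off in reality. I'll open, descend in two halves with a look between, and watch the force.

>>> arm_command:
  motion:
    - [0.6, [0, 0, 0], [0, 0, 0]]
    - [0.6, [0, 0, 0], [0, 0, 0]]
    - [0.6, [0, 0, 0], [0, 0, 0]]
    - [0.6, [0, 0, 0], [0, 0, 0]]
    - [0.6, [0, 0, 0.1], [0, 0, 0]]
    - [0.6, [0, 0, 0.1], [0, 0, 0]]
    - [0.6, [0, 0, 0.05], [0, 0, 0]]
    - [0.6, [0, 0, 0], [0, 0, 0]]

```text
time: 5.05
ee_pos: [0.5619, -0.3025, 0.0633]
tcp_rot: [-180.0, 0.0, 25.6]
wrist_force: [-0.8, -1.1, 0.8]
opening: 0.0512
```

Run:
```python
from h import *
import cv2
o=bot.get_obs(); print(o['time'],o['opening'],o['wrist_force'],o['ee_pos'])
a=viewer.camera('scene')[270:350,230:330].astype(float); a=(255*(a/255)**.5).astype(np.uint8); cv2.imwrite('pics/s7.png',cv2.resize(a,None,fx=7,fy=7,interpolation=cv2.INTER_CUBIC))
w=viewer.camera('wrist')[205:375,160:380]; w=cv2.convertScaleAbs(w,alpha=1.8,beta=30); cv2.imwrite('pics/w7.png',cv2.resize(w,None,fx=3.5,fy=3.5,interpolation=cv2.INTER_CUBIC))
```

```text
5.05 0.05122954168118014 [-0.83402635 -1.07589742  0.75592793] [ 0.5619008  -0.30250482  0.06331403]
```

View pics/s7.png

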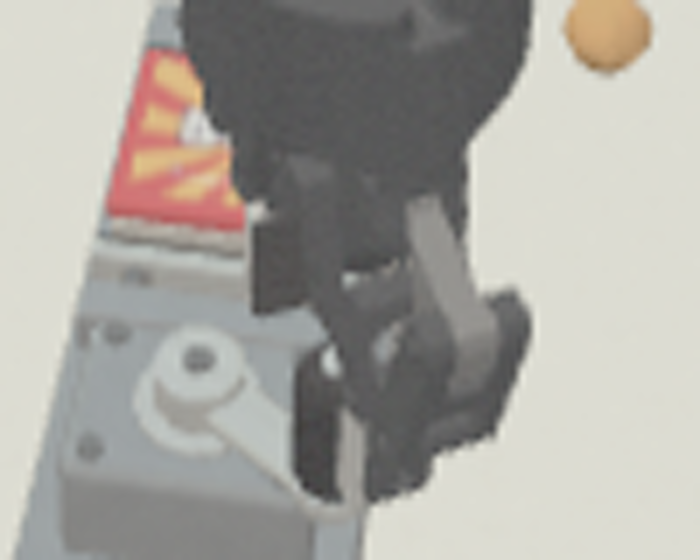

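View pics/w7.png

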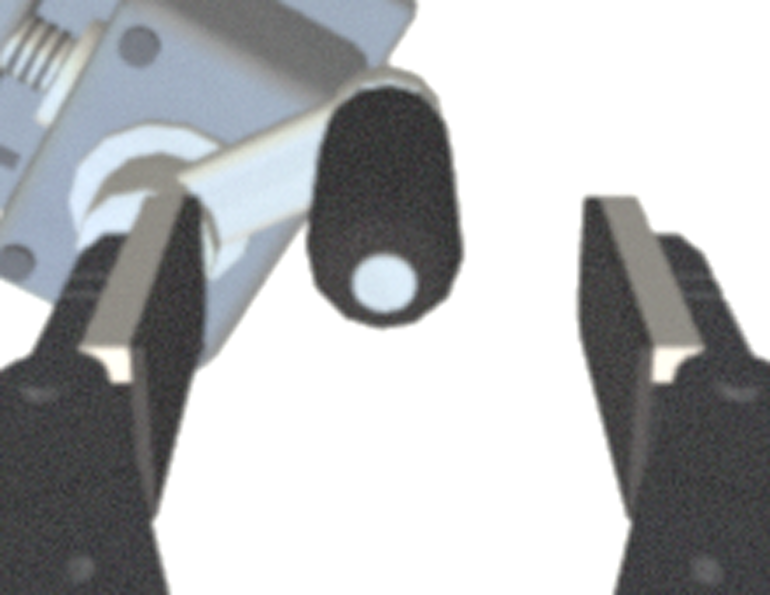

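The wrist view shows the knob centred between the open pads: knob at zoomed column 385, pad gap 205–580. There is no contact. I'll lower 15 mm more and close.

>>> arm_command:
  motion:
    - [0.6, [0, 0, 0.1], [0, 0, 0]]
    - [0.6, [0, 0, 0.1], [0, 0, 0]]
    - [0.6, [0, 0, 0.05], [0, 0, 0]]
    - [0.1, [0, 0, 0], [0, 0, 0]]
    - [0.1, [0, 0, 0], [0, 0, 0]]
    - [0.1, [0, 0, 0], [0, 0, 0]]
    - [0.1, [0, 0, 0], [0, 0, 0]]
    - [0.1, [0, 0, 0], [0, 0, 0]]
  newtons: 60

```text
time: 6.15
ee_pos: [0.5618, -0.3021, 0.0491]
tcp_rot: [-180.0, 0.0, 25.6]
wrist_force: [-4.4, 4.3, 3.1]
opening: 0.0195
```

Run:
```python
from h import *
import cv2
o=bot.get_obs(); print(o['time'],o['opening'],o['wrist_force'],o['ee_pos'])
a=viewer.camera('scene')[270:350,230:330].astype(float); a=(255*(a/255)**.5).astype(np.uint8); cv2.imwrite('pics/s8.png',cv2.resize(a,None,fx=7,fy=7,interpolation=cv2.INTER_CUBIC))
w=viewer.camera('wrist')[205:375,160:380]; w=cv2.convertScaleAbs(w,alpha=1.8,beta=30); cv2.imwrite('pics/w8.png',cv2.resize(w,None,fx=3.5,fy=3.5,interpolation=cv2.INTER_CUBIC))
```

```text
6.15 0.019541722227150303 [-4.41149887  4.28785619  3.08811156] [ 0.56179553 -0.30214878  0.04911559]
```

View pics/s8.png

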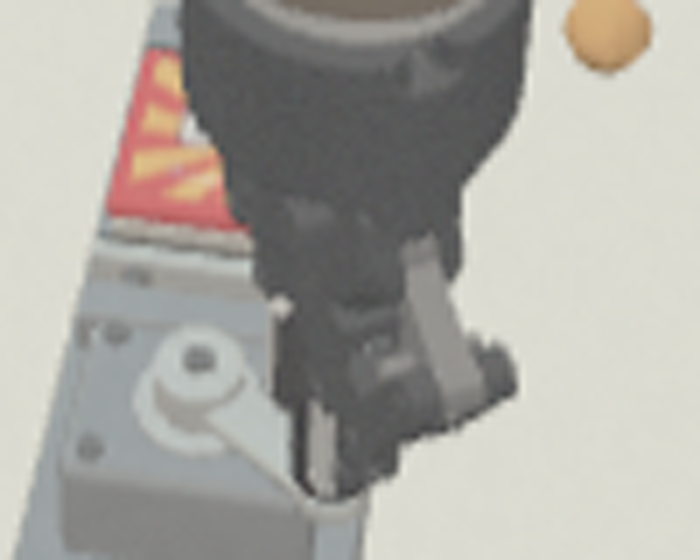

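View pics/w8.png

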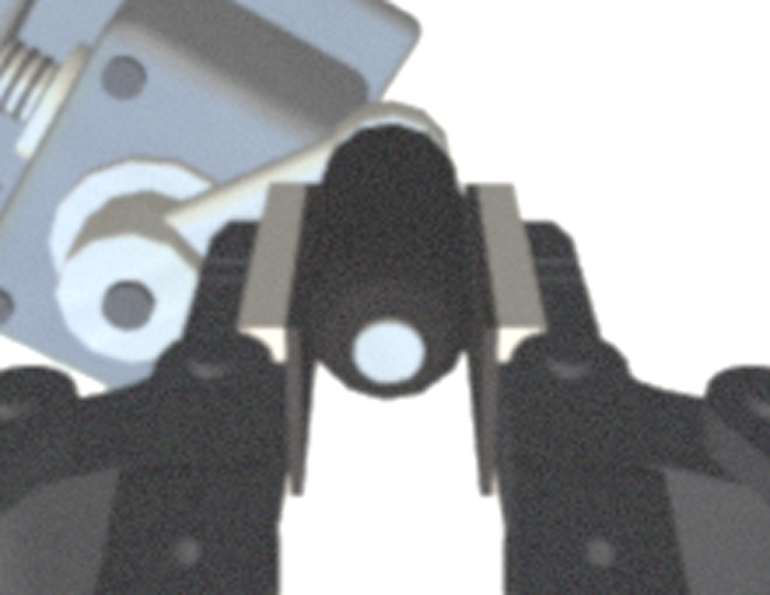

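The knob is now held: opening 19.5 mm, with the pads on both sides of it in the wrist view. I'll crank the first half of the arc, 84° at 7° per row.

>>> arm_command:
  motion:
    - [0.1, [-0.085, 0.034, 0], [0, 0, 0]]
    - [0.1, [-0.089, 0.023, 0], [0, 0, 0]]
    - [0.1, [-0.091, 0.012, 0], [0, 0, 0]]
    - [0.1, [-0.092, 0.001, 0], [0, 0, 0]]
    - [0.1, [-0.091, -0.01, 0], [0, 0, 0]]
    - [0.1, [-0.089, -0.021, 0], [0, 0, 0]]
    - [0.1, [-0.086, -0.032, 0], [0, 0, 0]]
    - [0.1, [-0.081, -0.042, 0], [0, 0, 0]]
    - [0.1, [-0.076, -0.052, 0], [0, 0, 0]]
    - [0.1, [-0.069, -0.06, 0], [0, 0, 0]]
    - [0.1, [-0.061, -0.068, 0], [0, 0, 0]]
    - [0.1, [-0.052, -0.075, 0], [0, 0, 0]]

```text
time: 7.75
ee_pos: [0.5031, -0.3123, 0.0492]
tcp_rot: [179.9, -0.1, 25.6]
wrist_force: [4.6, -1.4, 0.2]
opening: 0.0193
```

Run:
```python
from h import *
import cv2
o=bot.get_obs(); print(o['time'],o['opening'],o['wrist_force'],o['ee_pos'],o['tcp_rot'])
for c in ((.5268,-.2738),(.5261,-.273)):
  d=o['ee_pos'][:2]-c; a=np.degrees(np.arctan2(d[1],d[0])); print(a,np.hypot(*d),np.cos(np.radians(a))*o['wrist_force'][0]+np.sin(np.radians(a))*o['wrist_force'][1])
w=viewer.camera('wrist'); cv2.imwrite('pics/w9.png',w)
```

```text
7.75 0.019281023403073094 [ 4.60266367 -1.39772095  0.22100748] [ 0.50307575 -0.31233339  0.04920859] [ 1.79895133e+02 -5.00349227e-02  2.55930555e+01]
-121.61979041100257 0.0452510973953493 -1.2228612825092882
-120.34306142918554 0.045576652856905486 -1.1189012459290608
```

View pics/w9.png

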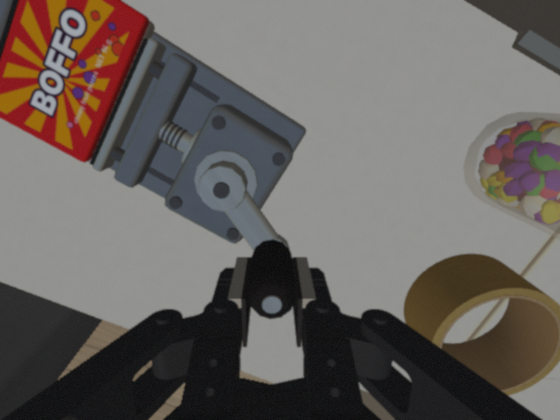

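The crank is at about 116° past -y with 4.8 N tangential and about 1 N radial. I'll carry on to about 190°, between firm at 178° and the stop at 212°.

>>> arm_command:
  motion:
    - [0.1, [-0.043, -0.081, 0], [0, 0, 0]]
    - [0.1, [-0.032, -0.086, 0], [0, 0, 0]]
    - [0.1, [-0.022, -0.089, 0], [0, 0, 0]]
    - [0.1, [-0.011, -0.091, 0], [0, 0, 0]]
    - [0.1, [0, -0.092, 0], [0, 0, 0]]
    - [0.1, [0.012, -0.091, 0], [0, 0, 0]]
    - [0.1, [0.023, -0.089, 0], [0, 0, 0]]
    - [0.1, [0.033, -0.085, 0], [0, 0, 0]]
    - [0.1, [0.043, -0.081, 0], [0, 0, 0]]
    - [0.1, [0.053, -0.075, 0], [0, 0, 0]]
    - [0.1, [0.03, -0.035, 0], [0, 0, 0]]
    - [0.1, [0, 0, 0], [0, 0, 0]]

```text
time: 9.3
ee_pos: [0.4833, -0.2613, 0.0492]
tcp_rot: [180.0, 0.1, 25.6]
wrist_force: [-1.4, -4.9, 4.4]
opening: 0.0195
```

Run:
```python
from h import *
import cv2
o=bot.get_obs(); print(o['time'],o['opening'],o['wrist_force'],o['ee_pos'],o['tcp_rot'])
for c in ((.5268,-.2738),(.5261,-.273)):
  d=o['ee_pos'][:2]-c; a=np.degrees(np.arctan2(d[1],d[0]))%360-360; print(a,'phi',np.radians(-5-a),np.hypot(*d))
w=viewer.camera('wrist'); cv2.imwrite('pics/w10.png',w)
```

```text
9.3 0.019521598156163826 [-1.41982271 -4.85729695  4.38110917] [ 0.4833177  -0.26134865  0.04916613] [1.79971410e+02 7.59885650e-02 2.55877597e+01]
-195.97929873272165 phi 3.333217566035827 0.045229925672184534
-195.234484794855 phi 3.3202181105053095 0.04434048719792707
```

View pics/w10.png

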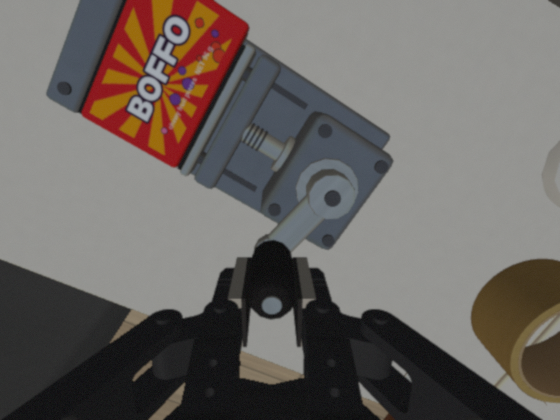

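The jaw is on the tin and the crank is at 3.32 rad with the knob still between the pads. I'll release, rise straight up and back away.

>>> arm_command:
  motion:
    - [0.6, [0, 0, 0], [0, 0, 0]]
    - [0.6, [0, 0, 0], [0, 0, 0]]
    - [0.6, [0, 0, 0], [0, 0, 0]]
    - [0.6, [0, 0, 0], [0, 0, 0]]
    - [0.6, [0, 0, -0.3], [0, 0, 0]]
    - [0.6, [0, 0, -0.5], [0, 0, 0]]
    - [0.6, [0, 0, -0.5], [0, 0, 0]]
    - [0.6, [0, 0, -0.5], [0, 0, 0]]
    - [0.6, [0, 0, -0.3], [0, 0, 0]]
    - [0.6, [0, 0, -0.2], [0, 0, 0]]
    - [0.6, [0, 0, 0], [0, 0, 0]]

```text
time: 10.72
ee_pos: [0.4844, -0.2614, 0.1879]
tcp_rot: [179.9, -0.1, 25.6]
wrist_force: [0.7, -0.7, -0.5]
opening: 0.051
```

>>> arm_command:
  motion:
    - [0.6, [-0.3, 0, 0], [0, 0, 0]]
    - [0.6, [-0.5, 0, 0], [0, 0, 0]]
    - [0.6, [-0.5, 0, 0], [0, 0, 0]]
    - [0.6, [-0.5, 0, 0], [0, 0, 0]]
    - [0.6, [-0.3, 0, 0], [0, 0, 0]]
    - [0.6, [0, 0, 0], [0, 0, 0]]
    - [0.6, [0, 0, 0], [0, 0, 0]]

```text
time: 11.6
ee_pos: [0.3707, -0.3155, 0.1866]
tcp_rot: [-180.0, -0.0, 25.6]
wrist_force: [0.2, 0.2, 0.4]
opening: 0.0513
```

Run:
```python
from h import *
import cv2
o=bot.get_obs(); print(o['time'],o['opening'],o['wrist_force'],o['ee_pos'])
t=viewer.camera('top'); s=viewer.camera('scene')
z=lambda a,f:cv2.resize(a,None,fx=f,fy=f,interpolation=cv2.INTER_CUBIC)
cv2.imwrite('pics/t11.png',z(t[185:255,310:430],6)); cv2.imwrite('pics/s11.png',z(s[260:370,220:330],5)); cv2.imwrite('pics/sfull.png',s)
```

```text
11.6 0.051349880594026225 [0.24948554 0.20826073 0.42556098] [ 0.37066593 -0.31551963  0.18658927]
```

View pics/t11.png

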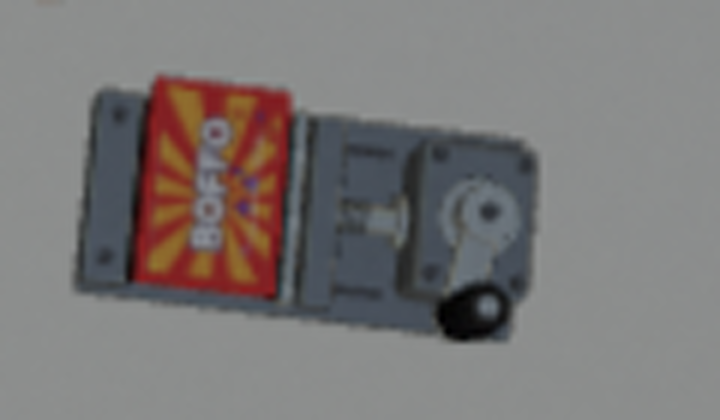

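View pics/s11.png

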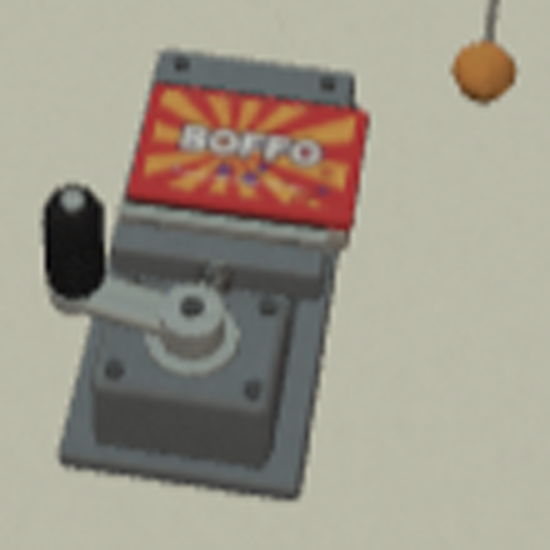

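Run:
```python
from h import *
t=lambda x,y:(310+x/6,185+y/6); s=lambda x,y:(220+x/5,260+y/5)
for n,k,ax in(('top',t(486,306),t(490,211)),('scene',s(73,202),s(192,306))):
    K=ray(n,k,.108);A=ray(n,ax,.065);d=K-A;a=np.degrees(np.arctan2(d[1],d[0]))%360-360
    print(n,K.round(4),A.round(4),'r',np.hypot(*d[:2]).round(4),'phi',np.radians(-5-a).round(3))
```

```text
top [ 0.4821 -0.2609  0.108 ] [ 0.5264 -0.2751  0.065 ] r 0.0465 phi 3.364
scene [ 0.4847 -0.2623  0.108 ] [ 0.5274 -0.271   0.065 ] r 0.0436 phi 3.254
```

Both cameras put the crank at 3.25–3.36 rad, past firm (3.1) and short of the hard stop (3.7). The jaw is flush on the tin and the arm is clear, so I'll hand in.

```bash
python3 -c "
from workcell import bot
print(bot.job_done(), bot.get_obs()['time'])"
```

```text
the job is handed in; nothing more can be done
the job is handed in; nothing more can be done
```

I cranked the red tin's vise clockwise from about 0.6 rad to about 3.3 rad, let go of the knob, backed the arm away and handed the job in. The last clock reading before that was 11.6 s, against the 34 s limit.

**Final checks:**
- **Crank angle:** 3.32–3.33 rad from the arm while it held the knob, then 3.36 rad (top camera) and 3.25 rad (scene camera) after release. All are past firm (3.1) and short of the hard stop (3.7).
- **Tin:** both cameras show the jaw closed against the red tin, with no visible gap.
- **Robot:** the gripper is open and clear of everything. The wrist force was about 0.5 N at the end and stayed under 10 N in every reading I took.
- **Other vise:** I never moved near the pink tin's vise.

**What disagreed:**
- **Fingertip height:** the first grasp closed on nothing. The camera views put the fingertips about 30 mm above the reported TCP, so I lowered the arm another 30 mm and the second grasp held.
- **Opening reading:** it showed 19.5 mm on the knob, which is stated as 22 mm wide.

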